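Weigh a wheel cap on the counter balance

ROBOT

A 6-joint arm with a two-finger parallel gripper is mounted at the origin on a cart in front of the work surface, level with it; the furniture and walls round the work are solid. World frame = base frame: x ahead of the robot, y to its left, z up, the work surface at z = 0. Lengths are in m, angles in rad, forces in N, time in s.
With the tool pointing down it reaches from about 0.275 to 0.75 m from the base axis. Payload 10.2 kg.
Tool frame: the origin (TCP) lies at the centre of the arm's flange, where the gripper is bolted on; the fingertips stand 166 mm ahead of it and the grasp point (between the pads) lies 147 mm ahead of it; z points along the fingers, y is the line along which they close (so a half turn about z gives the same grasp; the last joint's range is limited). The gripper opens to 88 mm and grips with 3 to 60 N. Pads are 18 mm wide; open, the fingers measure 123 mm over their backs; the gripper's body (75 mm by 187 mm) begins 45 mm behind the grasp point.
Start: joints at [1.069, 0.313, 1.498, -0, 1.331, -0.223], TCP at [0.144, 0.505, 0.405] pointing down, gripper open.
Joint ranges: [-2.94, 2.94], [-0.97, 2.17], [0.19, 2.56], [-1.23, 4.37], [0.02, 3.11], [-2.88, 2.88]. Speed limits (rad/s): [2.39, 2.39, 3.01, 3.14, 3.14, 3.14].

INTERFACE

Orientations are given as a rotation vector (axis times angle).
In Python, from bench import arm gives the robot as it stands.
- The arm moves only by the tool apply_moves, never from a script. Its argument "moves" is a list of rows, each a list of 3 entries, a list of its own where there are three numbers: the shift along the world's x, y, z in cm, then the turn, a rotation vector about the world's x, y, z in rad, then the finger opening in cm, from 0 to 8.81. A call has 1 to 20 rows; each row is the pose to reach, as a shift and turn from the pose commanded when the call began; what a row does not reach only later rows make up. A row lasts 1/10 s, in which the tool goes at most 50 mm and 8.59 degrees, less where a joint would pass 70% of its speed; a pose out of reach is approached as far as the arm can. A call with a gripper value outside its range is refused whole. The fingers move at their own pace and stop on an object; "force" is the grip in N (left out, the last holds). Time passes only in rows, so rows that repeat a pose let the fingers close. It gives the time, the measured TCP pose, the force, the opening and the grip force at its end, in the units of the state.
- arm.get_obs(): the state, without advancing time (a new reading comes with each control period).
- arm.snapshot(name): name is "side" or "top" or "wrist"; returns a dict with "img" (384x512x3 uint8, red, green, blue), "vertical_fov" (degrees; the focal length in pixels is half the picture's height over the tangent of half this angle, whatever the lens; pixels are square), "cx", "cy" (the principal point, pixels), "eye" and "attitude" of the camera in the world. Camera axes: x right, y down, z forward; pixel columns grow to the right and rows downward; lengths in m; the calibration is good to about 2 mm. The wrist camera is an equidistant fisheye: a pixel r from the principal point sees the ray r / f radians off the axis. A picture is of the moment at which its call begins. There is no depth.
- arm.sign_off(): hands the job in; it is judged then, once.
Trained networks look in a picture, given as the dict that the camera call returned (one of the last four; its "shot" number tells which), for a name from the list of things; names that differ only in an ending like _2 or _b are one class to them, and where a whole thing is asked for, a point or a joint stands for the part that bears it (a point fixed in the world has none). Each returns a list of dicts, best first, with "conf" (0 to 1); they miss things now and then, are a little off and sometimes report something else, mostly with a low value. They report only what shows in the picture. A call takes as long as a camera call. They do not tell look-alikes from the thing itself.
- arm.boxes_of(picture, query): "point" ([x, y, z] in m, in the coordinates of the camera as it stood for that picture, good to about 4 mm: the middle of the surface that is visible of it).
- arm.tip_of(picture, query): "point" ([x, y, z] in m, in the coordinates of the camera as it stood for that picture, good to about 4 mm: a listed point, or the origin of a listed thing).
The state is a dict: "time_s": time; "qpos": joint angles; "qvel": joint speeds; "joint_efforts": joint torques, N m; "position": TCP position; "eef_rot": TCP orientation; "force": force on the tool from outside, world axes, zero at the start; "moment": the same for the moment, N m; "opening": finger opening in m; "gripper_force": force on a finger pad.
Only numpy, scipy, OpenCV 4.12 (cv2) and the standard library are available. Lean on these libraries where they do the work, as an engineer would, in place of code of your own. Each camera call takes 0.05 s, during which the arm holds its last target. There are 200 camera calls.

TASK

Weigh the chromed wheel cap in the left pan of the counter balance: put one brass ring weight, or both if one is too light, over the post of the right pan so that it rests flat, then push the sliding trim weight along its bar until the beam stays level by itself with the needle on the red middle mark. The bearings are delicate, so press and push on the balance and its weights only lightly (a few newtons), and leave the cap in its pan and the other things on the table alone.

Things in the scene. Friction and masses are not known exactly. Their poses are not given: they have to be found in the camera images.
- balance: green balance fixed to the table, base 130 x 240 mm, origin under its middle on the table; y along the beam to the left pan, x away from the robot. Beam pivot 75 mm up. Pans stand on the beam ends at y = +150 (left, cap) and -150 mm (right, weights) and stay horizontal. A white scale behind the beam reaches 167 mm up; the red needle is on its red middle mark when level.
- beam (a joint): beam tilt, rad: 0 level, positive = right pan down, stops at +-0.07, starts on -0.07. Tilt is proportional to the imbalance, about 4.2 mrad per mm of trim weight travel, so it leaves its stop only within 17 mm of the balance position. It settles in about 1.5 s once nothing touches it; while something pushes on the balance it does not show the weight. Level means within 0.015.
- slider (a joint): position of the sliding trim weight on its bar, m: 0 at mid bar, positive towards the right pan (along the balance's -y); hard end stops at -0.07 and +0.07. Slides with about 1.5 N friction (plus 8 N per m/s) and stays where it is left.
- slider_knob (a point): middle of the upright square knob (18 x 18 mm, reaching 19 mm above and below this point) of the brass trim weight (250 g). Under it is its block, 30 mm along the bar, top 18 mm below this point. The bar lies 120 mm in front (-x) of the beam, parallel to it. Nothing else within 40 mm at this height: two fingers can straddle the knob along the bar and push it either way.
- weight_pan_top (a point): centre of the flat top (120 mm disc) of the right pan, at the foot of its post, 100 mm above the table when the beam is level; the post is 12 mm thick, 52 mm high, tapering over the last 6 mm. The pan floats: it yields up to 21 mm downward under 2 to 5 N and is hard at the stop.
- load_pan_floor (a point): centre of the floor of the left pan, a 120 mm dish with an 8 mm rim, holding the cap
- wheel_cap: chromed round wheel cap, 100 mm across, 63 mm high, origin at the centre of its underside; stands in the left pan; its weight is unknown, about 215 to 460 g (either one or two ring weights with the trim weight in its travel can balance it)
- ring_a_centre (a point): centre of a brass ring weight (200 g): 48 mm outside diameter, 16 mm high, 15 mm bore through the middle, lying flat on the table on the right; this point is 8 mm above its underside. One ring does the same as 120 mm of trim weight travel
- ring_b_centre (a point): centre of the second ring weight, the same as the first
- tape: yellow tape measure, 66 x 76 x 34 mm, bystander, origin under its middle
- tin: open grey tin, 60 mm across and 45 mm high, bystander, origin under its middle
Not all that is in view belongs to the job. Leave any blue or pink look-alike of the part that bears ring_a_centre alone. What is shaped like the part that bears ring_b_centre but blue is not meant.

How it is judged:
By the outcome, as a careful person would: the job done as asked, in the order asked, and still so for the second after the job is handed in, with the robot touching nothing.
It also fails if it takes over 72 s, if anything falls off the work surface, if the arm or the gripper's body presses on something with over 40 N, if the wrist force passes 120 N, or if a joint passes its speed limit or range.

## Working session

There is one attempt and no reset: what is moved stays moved. The work goes in short steps, Python scripts to look and compute and a tool call to move; the robot and the scene stay as the last step left them, time stands still between calls to the robot, and variables do not carry over. Pictures are saved under pics/ and viewed, at most 10 in all, crops included, and the job is handed in when it is done.

Besides the shell and the picture viewer there is one more tool, called after "Emit:" by a JSON object that holds its "name" and its "arguments". apply_moves: Moves the arm, as the interface text tells. Its arguments: {"type":"object","properties":{"moves":{"type":"array"},"force":{"type":"number"}},"required":["moves"]}

```bash
mkdir -p pics; cat > h.py <<'E'
from bench import arm
import numpy as np, cv2
from scipy.spatial.transform import Rotation as R
def att(s):
    a=np.array(s["attitude"],float)
    return a if a.shape==(3,3) else (R.from_rotvec(a).as_matrix() if a.size==3 else R.from_quat(a).as_matrix())
def world(s,p): return att(s)@np.array(p)+np.array(s["eye"])
def f(s): return s["img"].shape[0]/2/np.tan(np.radians(s["vertical_fov"])/2)
def pix(s,P):
    c=att(s).T@(np.array(P)-np.array(s["eye"]))
    return c[:2]/c[2]*f(s)+[s["cx"],s["cy"]]
def onz(s,uv,z):
    d=att(s)@np.array([(uv[0]-s["cx"])/f(s),(uv[1]-s["cy"])/f(s),1]); e=np.array(s["eye"])
    return e+d*(z-e[2])/d[2]
def save(n,img): cv2.imwrite("pics/"+n,cv2.cvtColor(img,cv2.COLOR_RGB2BGR))
E
python3 - <<'E'
from h import *
o=arm.get_obs(); print(o["time_s"],o["position"],o["eef_rot"])
ims=[]
for n in ["side","top"]:
    s=arm.snapshot(n); ims.append(s["img"]); print(n,s["attitude"],s["eye"],s["vertical_fov"])
    for q in ["balance","slider_knob","weight_pan_top","load_pan_floor","wheel_cap","ring_a_centre","tape","tin"]:
        for r in arm.tip_of(s,q)[:5]: w=world(s,r["point"]); print(n,q,round(r["conf"],2),w.round(3),pix(s,w).round())
save("side0.png",ims[0]); save("top0.png",ims[1])
E
```

```text
0.0 [0.14448344 0.50469015 0.40416561] [-4.36481138e-01 -3.11069655e+00  1.92529280e-03]
side [-2.03851788  0.44715164 -0.26680433] [-0.08438155 -1.41400139  0.83988583] 46.63299639855944
side balance 0.8 [0.587 0.168 0.003] [243. 167.]
side balance 0.67 [0.581 0.317 0.092] [228. 136.]
side slider_knob 0.64 [0.464 0.112 0.111] [219. 154.]
side weight_pan_top 0.9 [0.585 0.012 0.118] [258. 157.]
side weight_pan_top 0.54 [0.58  0.316 0.092] [228. 136.]
side load_pan_floor 0.55 [0.582 0.318 0.093] [228. 136.]
side wheel_cap 0.8 [0.585 0.314 0.092] [229. 136.]
side ring_a_centre 0.6 [ 0.452 -0.044  0.009] [232. 194.]
side ring_a_centre 0.58 [ 0.401 -0.703  0.012] [310. 312.]
side ring_a_centre 0.47 [ 0.419 -0.348  0.008] [258. 239.]
side tape 0.73 [ 0.373  0.071 -0.   ] [203. 188.]
side tin 0.8 [ 0.368 -0.504 -0.003] [265. 275.]
top [-2.16026313  2.20593444 -0.06911935] [ 0.38830144 -0.16138641  1.52479096] 54.9250956714207
top balance 0.65 [ 0.585  0.164 -0.003] [177. 170.]
top slider_knob 0.36 [0.468 0.116 0.109] [184. 197.]
top weight_pan_top 0.63 [0.591 0.013 0.113] [210. 164.]
top load_pan_floor 0.69 [0.577 0.316 0.086] [134. 170.]
top load_pan_floor 0.49 [0.466 0.118 0.11 ] [183. 197.]
top wheel_cap 0.96 [0.582 0.312 0.088] [134. 169.]
top ring_a_centre 0.55 [ 0.403 -0.71   0.007] [390. 209.]
top ring_a_centre 0.46 [ 0.417 -0.35   0.007] [302. 208.]
top ring_a_centre 0.41 [ 0.453 -0.046  0.012] [228. 200.]
top tape 0.52 [0.375 0.073 0.001] [199. 220.]
top tin 0.46 [ 0.373 -0.503  0.002] [340. 218.]
top tin 0.43 [ 0.45  -0.181  0.009] [261. 201.]
```

View pics/top0.png

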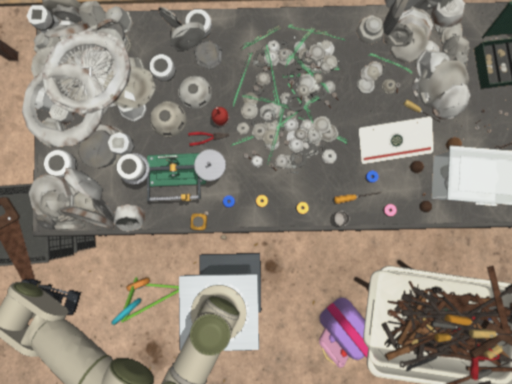

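View pics/side0.png

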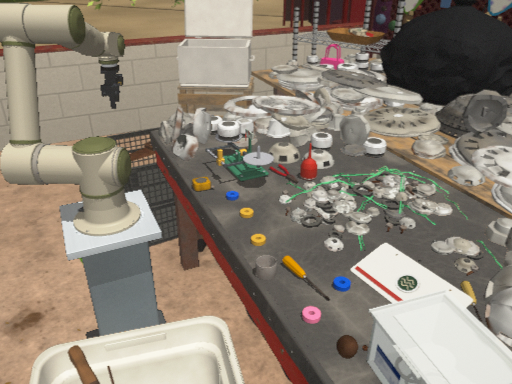

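The top view shows five rings: blue (228,200), brass (262,200), brass (302,208), blue (372,176) and pink (390,209). The two brass ones fit the description, and the blue and pink ones are look-alikes. I'll confirm in a crop and refine their positions by colour.

```bash
python3 - <<'E'
from h import *
s=arm.snapshot("top"); im=s["img"]
hsv=cv2.cvtColor(im,cv2.COLOR_RGB2HSV)
m=cv2.inRange(hsv,(15,110,110),(35,255,255))
n,l,st,c=cv2.connectedComponentsWithStats(m)
for i in range(1,n):
    if st[i,4]>12 and 150<c[i][1]<235: 
        x,y,w,h,a=st[i]; print(st[i],c[i].round(1),"box-c at z=.016:",onz(s,(x+w/2-.5,y+h/2-.5),.014).round(4),"knob z .13",onz(s,c[i],.13).round(4))
a=cv2.resize(im[140:240,110:210],(600,600),interpolation=cv2.INTER_CUBIC)[:, :]
b=cv2.resize(im[170:230,215:415],(800,240),interpolation=cv2.INTER_CUBIC)
c=np.zeros((600,800,3),np.uint8); c[:240]=b; c[240:,:360]=cv2.resize(im[140:240,110:210],(360,360),interpolation=cv2.INTER_CUBIC)
s=arm.snapshot("side"); c[240:,380:800]=cv2.resize(s["img"][120:210,185:290],(420,360),interpolation=cv2.INTER_CUBIC)
save("crop1.png",c)
m=cv2.inRange(cv2.cvtColor(s["img"],cv2.COLOR_RGB2HSV),(15,110,110),(35,255,255))
n,l,st,c=cv2.connectedComponentsWithStats(m)
for i in range(1,n):
    if st[i,4]>12 and 100<c[i][1]<260 and 180<c[i][0]<300:
        x,y,w,h,a=st[i]; print("side",st[i],onz(s,c[i],.009).round(4))
E
```

```text
[170 164   6   7  42] [172.5 167. ] box-c at z=.016: [0.5959 0.1795 0.014 ] knob z .13 [0.5799 0.1533 0.13  ]
[181 194   9   7  57] [185.3 196.9] box-c at z=.016: [0.4709 0.1289 0.014 ] knob z .13 [0.4649 0.1055 0.13  ]
[256 195  12  12 115] [261.5 200.5] box-c at z=.016: [ 0.45   -0.1843  0.014 ] knob z .13 [ 0.4455 -0.1825  0.13  ]
[335 194  22  10 152] [344.8 198.1] box-c at z=.016: [ 0.451  -0.5276  0.014 ] knob z .13 [ 0.4477 -0.4969  0.13  ]
[296 202  13  12 121] [302.  207.5] box-c at z=.016: [ 0.418 -0.349  0.014] knob z .13 [ 0.4158 -0.3347  0.13  ]
[190 213  17  17 166] [198.5 221.2] box-c at z=.016: [0.3718 0.0766 0.014 ] knob z .13 [0.3723 0.0563 0.13  ]
side [216 149   9  17  90] [0.5319 0.2966 0.009 ]
side [239 149   8   7  28] [0.6492 0.3149 0.009 ]
side [192 177  19  14 175] [0.3743 0.0854 0.009 ]
side [240 207  14  11 122] [ 0.4496 -0.1831  0.009 ]
side [251 234  15  12 155] [ 0.4173 -0.3496  0.009 ]
```

View pics/crop1.png

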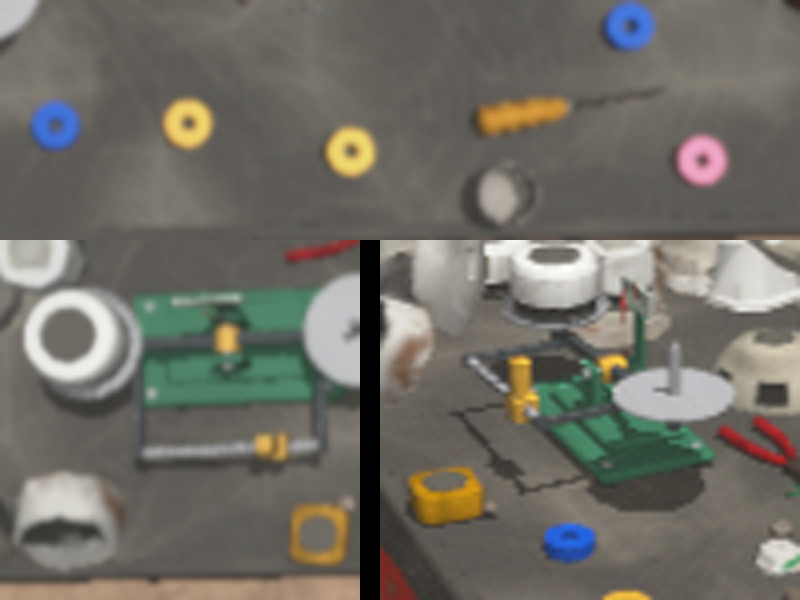

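The crop shows brass rings at top-view pixels (262,200) and (302,208). These are the ones meant, since the others are blue or pink. The knob sits right of mid-bar at about (185,197). Next I'll look at the post from near with the wrist camera, on the way to ring A.

Emit:
{"name": "apply_moves", "arguments": {"moves": [[[36, -49, 1], [0, 0, 0.29], 8.8], [[36, -49, 1], [0, 0, 0.29], 8.8], [[36, -49, 1], [0, 0, 0.29], 8.8], [[36, -49, 1], [0, 0, 0.29], 8.8], [[36, -49, 1], [0, 0, 0.29], 8.8], [[36, -49, 1], [0, 0, 0.29], 8.8], [[36, -49, 1], [0, 0, 0.29], 8.8], [[36, -49, 1], [0, 0, 0.29], 8.8], [[36, -49, 1], [0, 0, 0.29], 8.8], [[36, -49, 1], [0, 0, 0.29], 8.8], [[36, -49, 1], [0, 0, 0.29], 8.8], [[36, -49, 1], [0, 0, 0.29], 8.8], [[36, -49, 1], [0, 0, 0.29], 8.8], [[36, -49, 1], [0, 0, 0.29], 8.8], [[36, -49, 1], [0, 0, 0.29], 8.8], [[36, -49, 1], [0, 0, 0.29], 8.8]]}}

```text
time_s: 2.6
position: [0.5039, 0.0158, 0.4149]
eef_rot: [0.02, -3.142, -0.0]
force: [0.3, 0.3, 0.5]
opening: 0.0881
gripper_force: 0.0
```

```bash
cat >> h.py <<'E'
def fish(s,P):
    c=att(s).T@(np.array(P)-np.array(s["eye"])); r=np.hypot(c[0],c[1]); t=np.arctan2(r,c[2])
    return c[:2]/r*t*f(s)+[s["cx"],s["cy"]]
def fonz(s,uv,z):
    d=np.array(uv,float)-[s["cx"],s["cy"]]; r=np.hypot(*d); t=r/f(s); d=d/max(r,1e-9)*np.sin(t)
    d=att(s)@np.array([d[0],d[1],np.cos(t)]); e=np.array(s["eye"]); return e+d*(z-e[2])/d[2]
E
python3 - <<'E'
from h import *
o=arm.get_obs(); print(o["time_s"],o["position"],o["eef_rot"],o["qpos"].round(2) if hasattr(o["qpos"],"round") else o["qpos"])
s=arm.snapshot("wrist"); print(s["eye"],att(s).round(3),s["vertical_fov"],f(s),s["cx"],s["cy"])
for q in ["balance","slider_knob","weight_pan_top","wheel_cap","ring_a_centre"]:
    for r in arm.tip_of(s,q)[:3]: w=world(s,r["point"]); print(q,round(r["conf"],2),w.round(4),fish(s,w).round())
save("w1.png",s["img"])
E
```

```text
2.6 [0.50393965 0.01575442 0.41485529] [ 1.95575852e-02 -3.14152882e+00 -2.71117569e-04] [-0.2   0.26  1.54  0.    1.34 -1.78]
[0.4345185  0.01416939 0.39397207] [[-0.013  0.963  0.269]
 [ 1.     0.013  0.004]
 [ 0.     0.27  -0.963]] 65.70646984690485 297.3186396354542 258.1485093287751 184.4967609416709
balance 0.62 [ 0.5843  0.1622 -0.0042] [356. 211.]
balance 0.24 [ 3.721e-01  7.530e-02 -2.000e-04] [305.  58.]
slider_knob 0.68 [0.4674 0.1103 0.1162] [356. 141.]
weight_pan_top 0.97 [0.5953 0.0118 0.1036] [254. 254.]
wheel_cap 0.57 [0.5827 0.3108 0.0883] [471. 231.]
ring_a_centre 0.97 [ 0.4555 -0.0494  0.0046] [209. 119.]
ring_a_centre 0.79 [ 0.4148 -0.3572  0.0064] [ 28. 105.]
```

View pics/w1.png

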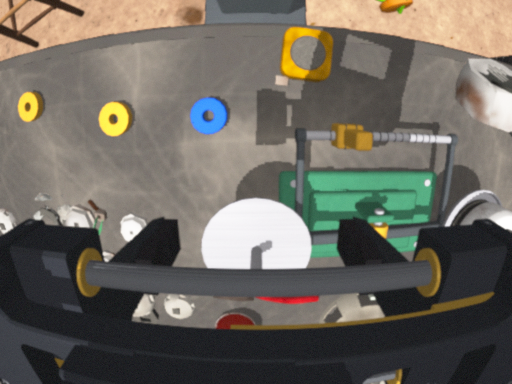

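Wrist view: the pan disc is at (256,250), its post partly hidden by the gripper bar at row 265. The knob is at (352,137), and the brass rings at (113,118) and (30,106). I'll move 10 cm forward for a clear view of the post.

Emit:
{"name": "apply_moves", "arguments": {"moves": [[[10, 0, 0], [0, 0, 0], 8.8], [[10, 0, 0], [0, 0, 0], 8.8], [[10, 0, 0], [0, 0, 0], 8.8], [[10, 0, 0], [0, 0, 0], 8.8], [[10, 0, 0], [0, 0, 0], 8.8]]}}

```text
time_s: 3.4
position: [0.6037, 0.015, 0.4152]
eef_rot: [-0.018, 3.141, -0.0]
force: [0.0, 0.0, 0.4]
opening: 0.0879
gripper_force: 0.0
```

```bash
python3 - <<'E'
from h import *
from scipy.optimize import least_squares
o=arm.get_obs(); print(o["time_s"],o["position"])
s=arm.snapshot("wrist"); im=s["img"]
r=arm.tip_of(s,"weight_pan_top")[0]; w=world(s,r["point"]); print(w.round(4),fish(s,w).round(1))
for r in arm.tip_of(s,"slider_knob")[:2]: print("knob",world(s,r["point"]).round(4),fish(s,world(s,r["point"])))
c=fish(s,w).astype(int)
g=im.min(2); m=(g>150).astype(np.uint8)
n,l,st,ce=cv2.connectedComponentsWithStats(m); k=np.bincount(l[c[1]-30:c[1]+30,c[0]-30:c[0]+30].ravel())[1:].argmax()+1
print(st[k])
cn=max(cv2.findContours((l==k).astype(np.uint8),0,cv2.CHAIN_APPROX_NONE)[0],key=len)[:,0,:]
P=np.array([fonz(s,p,.1105)[:2] for p in cn])
fit=least_squares(lambda v:np.hypot(*(P-v[:2]).T)-v[2],[w[0],w[1],.06],loss="soft_l1",f_scale=.001); print("pan",fit.x.round(4),np.sqrt(np.mean(fit.fun**2)))
for z in (.1105,.1625): print(z,fish(s,[fit.x[0],fit.x[1],z]).round(1))
save("w2.png",cv2.resize(im[max(0,c[1]-85):c[1]+85,c[0]-100:c[0]+100],None,fx=3.5,fy=3.5)); print("crop origin",c-[100,85])
np.save("w2.npy",s["img"])
E
```

```text
3.4 [0.60366348 0.01496767 0.41519183]
[0.5945 0.0112 0.1071] [255.1 164.8]
knob [0.4693 0.1086 0.1137] [357.72106925  42.1464172 ]
[ 197  108  121  109 5543]
pan [0.5907 0.0115 0.0561] 0.01804300066011307
0.1105 [255.4 161.7]
0.1625 [254.9 174.3]
crop origin [155  79]
```

View pics/w2.png

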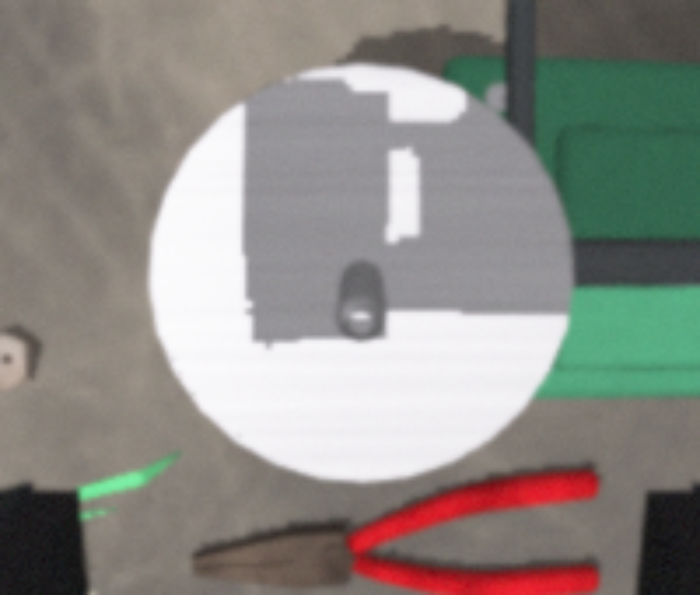

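The pan outline in the crop spans columns 150-574 and rows 63-482, with the post tip at about (361,316). I'll compute positions from these.

```bash
python3 - <<'E'
from h import *
from scipy.optimize import least_squares
s=arm.snapshot("wrist"); o=np.array([155,79]); q=lambda u,v:(np.array([u,v])+.5)/3.5-.5+o
im=s["img"].astype(float); hsv=cv2.cvtColor(s["img"],cv2.COLOR_RGB2HSV)
E=[q(150,272),q(574,275),q(362,63),q(362,482),q(205,133),q(240,440),q(480,445),q(195,400)]
for z in (.1085,.1105,.1125):
    P=np.array([fonz(s,p,z)[:2] for p in E]); fit=least_squares(lambda v:np.hypot(*(P-v[:2]).T)-v[2],[.59,.01,.06]); print("pan",z,fit.x.round(4),(fit.fun*1e3).round(1))
print("tip",fonz(s,q(361,316),.1625).round(4), "post sides",fonz(s,q(337,305),.15).round(4),fonz(s,q(385,305),.15).round(4))
print(fish(s,[fit.x[0],fit.x[1],.1625]))
r=arm.tip_of(s,"ring_a_centre"); [print(round(a["conf"],2),world(s,a["point"]).round(4)) for a in r]
E
```

```text
pan 0.1085 [0.5883 0.0141 0.0601] [ 0.1 -0.2  0.2  0.6 -0.1 -0.5 -0.1  0. ]
pan 0.1105 [0.5879 0.0141 0.0597] [ 0.1 -0.2  0.2  0.6 -0.1 -0.5 -0.1  0. ]
pan 0.1125 [0.5875 0.0141 0.0592] [ 0.1 -0.2  0.2  0.5 -0.1 -0.5 -0.1  0. ]
tip [0.5865 0.0137 0.1625] post sides [0.5867 0.0079 0.15  ] [0.5866 0.0194 0.15  ]
[258.22732981 170.14347612]
0.81 [ 0.4499 -0.0497  0.0078]
0.64 [ 0.4167 -0.355   0.0055]
```

Emit:
{"name": "apply_moves", "arguments": {"moves": [[[-10, -12, 0], [0, 0, 0], 8.8], [[-15, -20, -7], [0, 0, 0], 8.8], [[-15, -20, -14], [0, 0, 0], 8.8], [[-15, -20, -14], [0, 0, 0], 8.8], [[-15, -20, -14], [0, 0, 0], 8.8], [[-15, -20, -14], [0, 0, 0], 8.8], [[-15, -20, -14], [0, 0, 0], 8.8], [[-15, -20, -14], [0, 0, 0], 8.8], [[-15, -20, -14], [0, 0, 0], 8.8]]}}

```text
time_s: 4.55
position: [0.4551, -0.1847, 0.2759]
eef_rot: [-0.019, 3.14, -0.002]
force: [-0.8, 0.8, 1.0]
opening: 0.0881
gripper_force: 0.0
```

```bash
python3 - <<'E'
from h import *
s=arm.snapshot("wrist"); o=arm.get_obs(); print(o["position"],s["eye"])
m=cv2.inRange(cv2.cvtColor(s["img"],cv2.COLOR_RGB2HSV),(18,110,90),(35,255,255))
n,l,st,c=cv2.connectedComponentsWithStats(m)
for i in range(1,n):
    if st[i,4]>150: print(st[i],c[i].round(1),fonz(s,c[i],.0135).round(4))
E
```

```text
[ 0.45516421 -0.18457699  0.27588179] [ 0.38570374 -0.18630154  0.25486384]
[449   8  27  12 162] [461.8  14.8] [0.2825 0.0071 0.0135]
[ 480   76   32   67 1670] [495.8 107.8] [0.3693 0.0558 0.0135]
[  61  119   48   51 1895] [ 84.2 143.5] [ 0.4166 -0.3465  0.0135]
[ 230  149   58   58 2408] [258.7 178.1] [ 0.4482 -0.1853  0.0135]
[ 76 248  26  49 637] [ 86.  271.5] [ 0.5549 -0.3724  0.0135]
[415 248  26  49 639] [430.1 271.7] [0.5501 0.0031 0.0135]
[ 231  292  263   38 1244] [385.9 314.4] [ 0.6039 -0.0399  0.0135]
```

Emit:
{"name": "apply_moves", "arguments": {"moves": [[[-0.6, 0, -5], [0, 0, 0], 8.0], [[-0.6, 0, -9], [0, 0, 0], 8.0], [[-0.6, 0, -10.8], [0, 0, 0], 8.0], [[-0.6, 0, -10.8], [0, 0, 0], 8.0], [[-0.6, 0, -10.8], [0, 0, 0], 8.0], [[-0.6, 0, -10.8], [0, 0, 0], 3.5], [[-0.6, 0, -10.8], [0, 0, 0], 3.5], [[-0.6, 0, -10.8], [0, 0, 0], 3.5], [[-0.6, 0, -10.8], [0, 0, 0], 3.5], [[-0.6, 0, -10.8], [0, 0, 0], 3.5], [[-0.6, 0, -10.8], [0, 0, 0], 3.5], [[-0.6, 0, -10.8], [0, 0, 0], 3.5]], "force": 12}}

```text
time_s: 5.8
position: [0.4485, -0.1853, 0.1668]
eef_rot: [-0.017, 3.141, 0.0]
force: [0.2, 0.4, 1.6]
opening: 0.0469
gripper_force: 12.0
```

Emit:
{"name": "apply_moves", "arguments": {"moves": [[[0, 0, 4.5], [0, 0, 0], 3.5], [[0, 0, 9], [0, 0, 0], 3.5], [[1.5, 2, 13], [0, 0, 0], 3.5], [[4, 5.5, 16], [0, 0, 0], 3.5], [[7, 10, 18.5], [0, 0, 0], 3.5], [[10, 14, 18.5], [0, 0, 0], 3.5], [[12.5, 18, 18.5], [0, 0, 0], 3.5], [[13.9, 19.9, 18.5], [0, 0, 0], 3.5], [[13.9, 19.9, 18.5], [0, 0, 0], 3.5], [[13.9, 19.9, 18.5], [0, 0, 0], 3.5], [[13.9, 19.9, 18.5], [0, 0, 0], 3.5]]}}

```text
time_s: 6.9
position: [0.5872, 0.0129, 0.3514]
eef_rot: [0.016, -3.141, 0.0]
force: [0.1, -0.2, -2.1]
opening: 0.0462
gripper_force: 12.0
```

```bash
python3 - <<'E'
from h import *
s=arm.snapshot("wrist"); o=arm.get_obs(); p=o["position"]; print(o["time_s"],p,o["opening"],o["force"])
m=cv2.inRange(cv2.cvtColor(s["img"],cv2.COLOR_RGB2HSV),(18,110,60),(35,255,255))
n,l,st,c=cv2.connectedComponentsWithStats(m)
zt=p[2]-.151
for i in range(1,n):
    if st[i,4]>300: print(st[i],c[i].round(1),fonz(s,c[i],zt).round(4))
for q in ([.5875,.014,.1625],[p[0],p[1],zt]): print(fish(s,q).round(1))
save("w3.png",cv2.resize(s["img"][150:290,158:358],None,fx=4,fy=4))
E
```

```text
6.95 [0.58716336 0.01276324 0.3515972 ] 0.04677128176135168 [ 0.23068416  0.17928291 -2.80953634]
[ 353   31   58   37 1600] [381.7  48.5] [0.4891 0.0674 0.2006]
[  0  37  18  33 502] [ 7.5 52. ] [ 0.4776 -0.131   0.2006]
[398 167  30  33 639] [413.8 182.9] [0.5523 0.0897 0.2006]
[ 210  196   97   73 5324] [258.1 236.1] [0.5798 0.0122 0.2006]
[140 252  21  53 589] [147.8 278.2] [ 0.6077 -0.0477  0.2006]
[357 252  21  53 592] [368.5 278.1] [0.6063 0.0727 0.2006]
[ 150  303  301   27 1671] [325.7 319.5] [0.6345 0.0518 0.2006]
[261.  220.7]
[259.1 249.5]
```

View pics/w3.png

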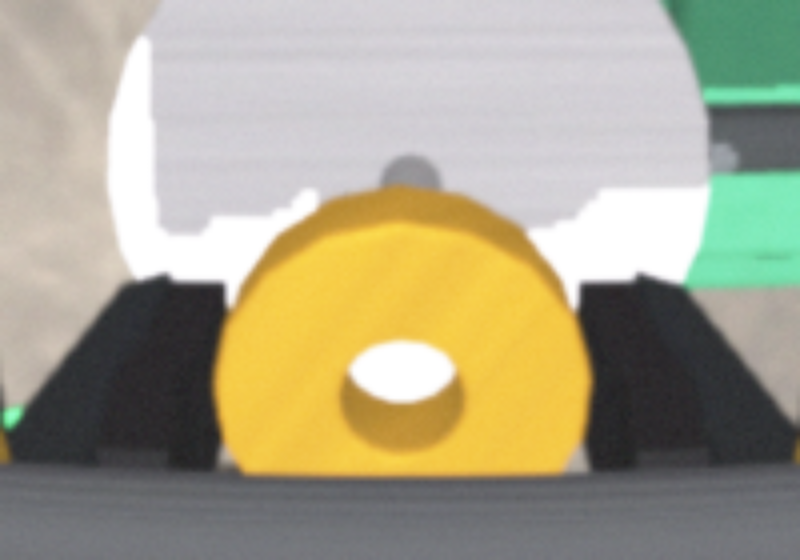

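The ring's bore rim is centred at crop (402,395), about 0.5 mm from the hand centre. The post shows at crop column 411. So I shift +0.6 mm in x and +1.4 mm in y, then lower onto the taper.

Emit:
{"name": "apply_moves", "arguments": {"moves": [[[0.06, 0.14, -1], [0, 0, 0], 3.5], [[0.06, 0.14, -1.8], [0, 0, 0], 3.5], [[0.06, 0.14, -2.3], [0, 0, 0], 3.5], [[0.06, 0.14, -2.8], [0, 0, 0], 3.5], [[0.06, 0.14, -3.3], [0, 0, 0], 3.5], [[0.06, 0.14, -3.5], [0, 0, 0], 3.5], [[0.06, 0.14, -3.5], [0, 0, 0], 3.5]]}}

```text
time_s: 7.65
position: [0.5881, 0.0151, 0.3164]
eef_rot: [0.018, -3.141, -0.0]
force: [0.4, 0.1, -2.1]
opening: 0.0469
gripper_force: 12.0
```

Emit:
{"name": "apply_moves", "arguments": {"moves": [[[0, 0, -1], [0, 0, 0], 3.5], [[0, 0, -2], [0, 0, 0], 3.5], [[0, 0, -3], [0, 0, 0], 3.5], [[0, 0, -3.5], [0, 0, 0], 3.5], [[0, 0, -3.7], [0, 0, 0], 3.5], [[0, 0, -3.7], [0, 0, 0], 3.5]]}}

```text
time_s: 8.25
position: [0.5881, 0.0151, 0.2795]
eef_rot: [0.018, -3.141, -0.0]
force: [-1.4, 0.2, -1.4]
opening: 0.0467
gripper_force: 12.0
```

```bash
python3 - <<'E'
from h import *
s=arm.snapshot("wrist"); o=arm.get_obs(); print(o["position"],o["force"])
save("w4.png",cv2.resize(s["img"][150:290,158:358],None,fx=4,fy=4))
E
```

```text
[0.58818516 0.01511534 0.27988106] [ 0.30725738  0.43825483 -1.55268896]
```

View pics/w4.png

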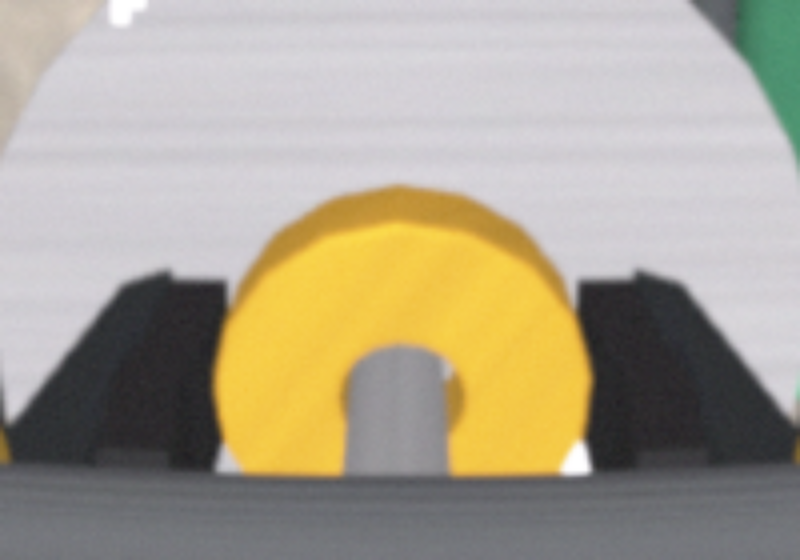

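Emit:
{"name": "apply_moves", "arguments": {"moves": [[[0, 0, -0.1], [0, 0, 0], 6], [[0, 0, -0.1], [0, 0, 0], 8], [[0, 0, -0.1], [0, 0, 0], 8], [[0, 0, -0.1], [0, 0, 0], 8], [[0, 0, 2.5], [0, 0, 0], 8], [[0, 0, 6], [0, 0, 0], 8], [[0, 0, 9], [0, 0, 0], 8], [[-4, 3, 9], [0, 0, 0], 8], [[-8, 6, 9], [0, 0, 0], 8], [[-12, 9, 9], [0, 0, 0], 8], [[-12, 9, 9], [0, 0, 0], 8], [[-12, 9, 9], [0, 0, 0], 8], [[-12, 9, 9], [0, 0, 0], 8], [[-12, 9, 9], [0, 0, 0], 8], [[-12, 9, 9], [0, 0, 0], 8], [[-12, 9, 9], [0, 0, 0], 8], [[-12, 9, 9], [0, 0, 0], 8], [[-12, 9, 9], [0, 0, 0], 8], [[-12, 9, 9], [0, 0, 0], 8]]}}

```text
time_s: 10.2
position: [0.4681, 0.1051, 0.3697]
eef_rot: [-0.018, 3.141, -0.0]
force: [-1.0, -0.3, -0.0]
opening: 0.0799
gripper_force: 0.0
```

```bash
python3 - <<'E'
from h import *
o=arm.get_obs(); print(o["time_s"],o["position"])
w=arm.snapshot("wrist")
t=lambda s,q:[(round(r["conf"],2),world(s,r["point"]).round(4)) for r in arm.tip_of(s,q)[:2]]
for q in ("slider_knob","weight_pan_top","load_pan_floor","balance"): print(q,t(w,q))
d=arm.snapshot("side")
for q in ("weight_pan_top","load_pan_floor","slider_knob","beam"): print("side",q,t(d,q))
c=np.zeros((600,800,3),np.uint8)
c[:,:400]=cv2.resize(d["img"][115:187,205:253],(400,600),interpolation=cv2.INTER_CUBIC)
c[:300,400:]=cv2.resize(w["img"],(400,300)); save("c5.png",c)
np.save("d1.npy",d["img"])
m=cv2.inRange(cv2.cvtColor(w["img"],cv2.COLOR_RGB2HSV),(15,110,60),(35,255,255))
n,l,st,ce=cv2.connectedComponentsWithStats(m)
for i in range(1,n):
    if st[i,4]>150: print(st[i],ce[i].round(1),fonz(w,ce[i],.115).round(4))
E
```

```text
10.2 [0.46812043 0.10511014 0.36972737]
slider_knob [(0.93, array([0.4657, 0.1109, 0.1115]))]
weight_pan_top [(0.86, array([0.5922, 0.0132, 0.1036]))]
load_pan_floor []
balance [(0.75, array([ 0.5829,  0.1628, -0.0015]))]
side weight_pan_top [(0.74, array([0.5848, 0.0169, 0.1167]))]
side load_pan_floor [(0.59, array([0.581 , 0.3141, 0.092 ]))]
side slider_knob [(0.48, array([0.4637, 0.1124, 0.1113]))]Traceback (most recent call last):
  File "<stdin>", line 7, in <module>
  File "<stdin>", line 4, in <lambda>
ValueError: it knows: balance, load_pan_floor, ring_a_centre, ring_b_centre, slider_knob, tape, tin, weight_pan_top, wheel_cap
```

```bash
python3 - <<'E'
from h import *
o=arm.get_obs(); w=arm.snapshot("wrist"); d=arm.snapshot("side"); t=arm.snapshot("top")
a=cv2.cvtColor(cv2.imread("pics/side0.png"),cv2.COLOR_BGR2RGB)
A=cv2.cvtColor(a,cv2.COLOR_RGB2GRAY).astype(np.float32);B=cv2.cvtColor(d["img"],cv2.COLOR_RGB2GRAY).astype(np.float32)
for n,(u0,u1,v0,v1) in dict(cap=(214,242,118,142),pan=(240,262,150,168),base=(232,262,160,182),tape=(188,214,174,196)).items():
    tp=A[v0:v1,u0:u1]; R_=cv2.matchTemplate(cv2.resize(B[v0-6:v1+6,u0-6:u1+6],None,fx=8,fy=8,interpolation=3),cv2.resize(tp,None,fx=8,fy=8,interpolation=3),5)
    _,mx,_,p=cv2.minMaxLoc(R_); print(n,round(mx,3),(np.array(p)/8-6))
print(pix(d,[.58,.31,.1]),pix(d,[.58,.31,.11]))
c=np.zeros((600,800,3),np.uint8)
c[:300,:400]=cv2.resize(a[110:185,200:300],(400,300),interpolation=3);c[300:,:400]=cv2.resize(d["img"][110:185,200:300],(400,300),interpolation=3)
c[:300,400:]=cv2.resize(w["img"],(400,300)); c[300:,400:]=cv2.resize(t["img"][140:215,120:220],(400,300)); save("c5.png",c)
E
```

```text
cap 0.415 [0. 0.]
pan 0.936 [0. 0.]
base 0.994 [0. 0.]
tape 0.8 [0. 0.]
[228.24516911 134.94981107] [228.18226694 132.8311485 ]
```

View pics/c5.png

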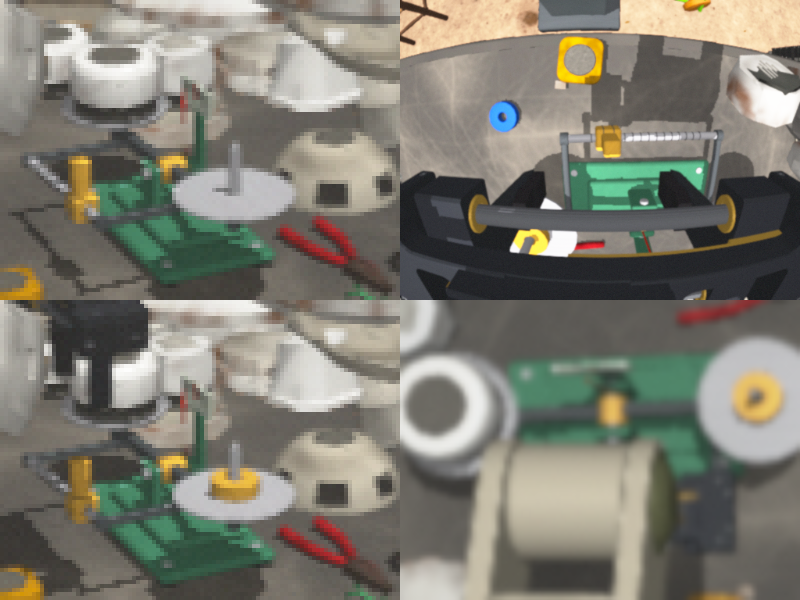

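The side crops before and after show that the ring lies flat on the pan round the post, and the pan and beam have not moved (0 px). The trim weight is already at about +50 mm, within 17-20 mm of its end stop, so one ring is too light. I'll fetch brass ring B.

Emit:
{"name": "apply_moves", "arguments": {"moves": [[[-1, -5, 0], [0, 0, 0], 8.8], [[-2, -10, 0], [0, 0, 0], 8.8], [[-3, -15, 0], [0, 0, 0], 8.8], [[-4.5, -45.4, -9.4], [0, 0, 0], 8.8], [[-4.5, -45.4, -9.4], [0, 0, 0], 8.8], [[-4.5, -45.4, -9.4], [0, 0, 0], 8.8], [[-4.5, -45.4, -9.4], [0, 0, 0], 8.8], [[-4.5, -45.4, -9.4], [0, 0, 0], 8.8], [[-4.5, -45.4, -9.4], [0, 0, 0], 8.8], [[-4.5, -45.4, -9.4], [0, 0, 0], 8.8], [[-4.5, -45.4, -9.4], [0, 0, 0], 8.8], [[-4.5, -45.4, -9.4], [0, 0, 0], 8.8], [[-4.5, -45.4, -9.4], [0, 0, 0], 8.8]]}}

```text
time_s: 12.1
position: [0.4234, -0.3477, 0.2762]
eef_rot: [-0.019, 3.141, -0.0]
force: [-0.2, 0.7, 0.1]
opening: 0.0885
gripper_force: 0.0
```

```bash
python3 - <<'E'
from h import *
s=arm.snapshot("wrist"); o=arm.get_obs(); print(o["time_s"],o["position"],s["eye"],np.round(o["qpos"],2))
m=cv2.inRange(cv2.cvtColor(s["img"],cv2.COLOR_RGB2HSV),(18,110,90),(35,255,255))
n,l,st,c=cv2.connectedComponentsWithStats(m)
for i in range(1,n):
    if st[i,4]>150: print(st[i],c[i].round(1),fonz(s,c[i],.0135).round(4))
E
```

```text
12.15 [ 0.42346534 -0.34772112  0.27630088] [ 0.35398972 -0.34932224  0.25530035] [-0.9   0.49  1.59  0.    1.06 -2.48]
[482  27  23  15 153] [493.3  34.5] [ 0.2599 -0.111   0.0135]
[ 227  149   57   58 2393] [255.4 177.9] [ 0.416  -0.3508  0.0135]
[  46  193   75   32 1896] [ 85.4 210.2] [ 0.4502 -0.5182  0.0135]
[ 76 248  26  49 640] [ 86.  271.4] [ 0.5227 -0.5351  0.0135]
[415 248  26  49 641] [430.2 271.8] [ 0.5183 -0.1593  0.0135]
[ 231  292  263   38 1271] [383.3 314.6] [ 0.5718 -0.2058  0.0135]
```

Emit:
{"name": "apply_moves", "arguments": {"moves": [[[-0.7, -0.3, -5], [0, 0, 0], 8.0], [[-0.7, -0.3, -9], [0, 0, 0], 8.0], [[-0.7, -0.3, -10.6], [0, 0, 0], 8.0], [[-0.7, -0.3, -10.6], [0, 0, 0], 8.0], [[-0.7, -0.3, -10.6], [0, 0, 0], 8.0], [[-0.7, -0.3, -10.6], [0, 0, 0], 3.5], [[-0.7, -0.3, -10.6], [0, 0, 0], 3.5], [[-0.7, -0.3, -10.6], [0, 0, 0], 3.5], [[-0.7, -0.3, -10.6], [0, 0, 0], 3.5], [[-0.7, -0.3, -10.6], [0, 0, 0], 3.5], [[-0.7, -0.3, -10.6], [0, 0, 0], 3.5]], "force": 12}}

```text
time_s: 13.25
position: [0.4161, -0.3518, 0.1699]
eef_rot: [0.018, -3.142, -0.0]
force: [-0.2, 2.0, 3.0]
opening: 0.0471
gripper_force: 12.0
```

Emit:
{"name": "apply_moves", "arguments": {"moves": [[[0, 0, 4.5], [0, 0, 0], 3.5], [[0, 1, 9], [0, 0, 0], 3.5], [[1.5, 4, 12.5], [0, 0, 0], 3.5], [[4, 8, 15], [0, 0, 0], 3.5], [[6, 12, 17], [0, 0, 0], 3.5], [[8, 16.3, 18.5], [0, 0, 0], 3.5], [[10, 20.8, 18.5], [0, 0, 0], 3.5], [[12, 25, 18.5], [0, 0, 0], 3.5], [[14, 29.5, 18.5], [0, 0, 0], 3.5], [[16, 33.5, 18.5], [0, 0, 0], 3.5], [[17.1, 36.6, 18.5], [0, 0, 0], 3.5], [[17.1, 36.6, 18.5], [0, 0, 0], 3.5], [[17.1, 36.6, 18.5], [0, 0, 0], 3.5], [[17.1, 36.6, 18.5], [0, 0, 0], 3.5]]}}

```text
time_s: 14.65
position: [0.5869, 0.0133, 0.3545]
eef_rot: [0.016, -3.141, 0.0]
force: [-0.1, -0.5, -1.2]
opening: 0.0468
gripper_force: 12.0
```

```bash
python3 - <<'E'
from h import *
s=arm.snapshot("wrist"); o=arm.get_obs(); p=o["position"]; print(o["time_s"],p,o["opening"],o["force"])
b=s["img"][225:268,235:285]; m=cv2.inRange(cv2.cvtColor(b,cv2.COLOR_RGB2HSV),(18,180,170),(35,255,255))
n,l,st,c=cv2.connectedComponentsWithStats(255-m)
for i in range(1,n):
    if st[i,4]>40: print(st[i]+[235,225,0,0,0],c[i]+[235,225]); print(fonz(s,(st[i,0]+235+st[i,2]/2-.5,st[i,1]+225+st[i,3]/2-.5),p[2]-.154).round(4))
E
```

```text
14.7 [0.58689542 0.0131006  0.35460186] 0.04748806199439315 [ 0.20724916  0.16840547 -2.17395956]
[235 225  40  32 597] [256.29648241 240.17755444]
[0.5835 0.0107 0.2006]
```

Emit:
{"name": "apply_moves", "arguments": {"moves": [[[0, 0.1, -1], [0, 0, 0], 3.5], [[0, 0.1, -1.8], [0, 0, 0], 3.5], [[0, 0.1, -2.3], [0, 0, 0], 3.5], [[0, 0.1, -2.8], [0, 0, 0], 3.5], [[0, 0.1, -3.3], [0, 0, 0], 3.5], [[0, 0.1, -3.5], [0, 0, 0], 3.5], [[0, 0.1, -3.5], [0, 0, 0], 3.5]]}}

```text
time_s: 15.4
position: [0.5871, 0.0151, 0.3195]
eef_rot: [0.018, -3.141, -0.0]
force: [-0.2, -0.1, -1.8]
opening: 0.047
gripper_force: 12.0
```

```bash
python3 - <<'E'
from h import *
s=arm.snapshot("wrist"); o=arm.get_obs(); p=o["position"]; print(o["time_s"],p,o["opening"],o["force"])
save("w6.png",cv2.resize(s["img"][150:290,158:358],None,fx=4,fy=4))
E
```

```text
15.45 [0.58712373 0.01514078 0.3197672 ] 0.046806172942488546 [ 0.55225793 -0.58361562 -1.36044318]
```

View pics/w6.png

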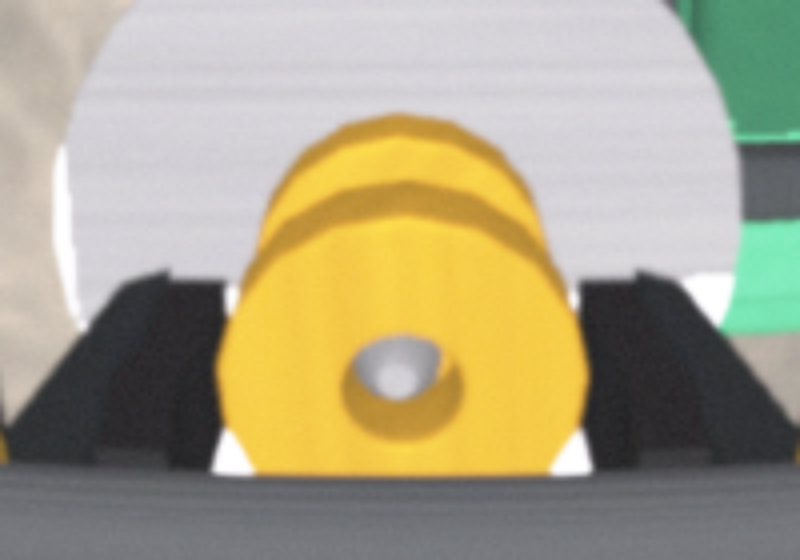

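The post tip shows inside the bore at crop (398,375) with ring A below. I'll lower the last 2 cm and release.

Emit:
{"name": "apply_moves", "arguments": {"moves": [[[0, -0.05, -0.8], [0, 0, 0], 3.5], [[0, -0.05, -1.5], [0, 0, 0], 3.5], [[0, -0.05, -2.0], [0, 0, 0], 3.5], [[0, -0.05, -2.1], [0, 0, 0], 3.5], [[0, -0.05, -2.1], [0, 0, 0], 3.5]]}}

```text
time_s: 15.95
position: [0.5871, 0.0146, 0.2985]
eef_rot: [0.018, -3.141, -0.0]
force: [0.3, 0.6, -1.7]
opening: 0.0471
gripper_force: 12.0
```

Emit:
{"name": "apply_moves", "arguments": {"moves": [[[0, 0, -0.1], [0, 0, 0], 6], [[0, 0, -0.1], [0, 0, 0], 8], [[0, 0, -0.1], [0, 0, 0], 8], [[0, 0, -0.1], [0, 0, 0], 8], [[0, 0, 2], [0, 0, 0], 8], [[0, 0, 5], [0, 0, 0], 8], [[0, 0, 8], [0, 0, 0], 8], [[-4, 3, 8], [0, 0, 0], 8], [[-8, 6, 8], [0, 0, 0], 6], [[-12, 9.3, 8], [0, 0, 0], 5], [[-12, 9.3, 8], [0, 0, 0], 5], [[-12, 9.3, 8], [0, 0, 0], 5], [[-12, 9.3, 8], [0, 0, 0], 5], [[-12, 9.3, 8], [0, 0, 0], 5], [[-12, 9.3, 8], [0, 0, 0], 5], [[-12, 9.3, 8], [0, 0, 0], 5], [[-12, 9.3, 8], [0, 0, 0], 5], [[-12, 9.3, 8], [0, 0, 0], 5], [[-12, 9.3, 8], [0, 0, 0], 5]]}}

```text
time_s: 17.85
position: [0.4671, 0.1076, 0.3787]
eef_rot: [-0.018, 3.142, 0.0]
force: [-0.9, -0.2, -0.4]
opening: 0.05
gripper_force: 0.0
```

```bash
python3 - <<'E'
from h import *
o=arm.get_obs(); print(o["time_s"],o["position"],o["opening"])
w=arm.snapshot("wrist"); d=arm.snapshot("side")
t=lambda s,q:[(round(r["conf"],2),world(s,r["point"]).round(4)) for r in arm.tip_of(s,q)[:2]]
for q in ("slider_knob","weight_pan_top","ring_a_centre"): print(q,t(w,q))
for q in ("weight_pan_top","load_pan_floor","slider_knob","ring_a_centre"): print("side",q,t(d,q))
A=cv2.cvtColor(cv2.imread("pics/side0.png"),cv2.COLOR_BGR2GRAY).astype(np.float32);B=cv2.cvtColor(d["img"],cv2.COLOR_RGB2GRAY).astype(np.float32)
for n,(u0,u1,v0,v1) in dict(capl=(214,242,118,142),pan=(240,252,150,168),panR=(262,277,150,168),base=(232,262,172,182)).items():
    tp=A[v0:v1,u0:u1]; R_=cv2.matchTemplate(cv2.resize(B[v0-6:v1+6,u0-6:u1+6],None,fx=8,fy=8,interpolation=3),cv2.resize(tp,None,fx=8,fy=8,interpolation=3),5)
    _,mx,_,p=cv2.minMaxLoc(R_); print(n,round(mx,3),(np.array(p)/8-6))
m=cv2.inRange(cv2.cvtColor(w["img"],cv2.COLOR_RGB2HSV),(15,110,60),(35,255,255))
n,l,st,ce=cv2.connectedComponentsWithStats(m)
for i in range(1,n):
    if st[i,4]>150: print(st[i],ce[i].round(1),fonz(w,ce[i],.115).round(4))
c=np.zeros((600,800,3),np.uint8)
c[:300,:400]=cv2.resize(d["img"][110:185,200:300],(400,300),interpolation=3); c[300:,:]=cv2.resize(w["img"][80:260,100:],None,fx=1.9,fy=1.66)[:300,:800] if False else 0
c[:, 400:]=0; c[:300,400:]=cv2.resize(w["img"],(400,300)); save("c7.png",c)
E
```

```text
17.85 [0.46713318 0.10760032 0.37872299] 0.050026038434937366
slider_knob [(0.72, array([0.4695, 0.1062, 0.1045]))]
weight_pan_top []
ring_a_centre []
side weight_pan_top [(0.53, array([0.5839, 0.0171, 0.092 ]))]
side load_pan_floor [(0.42, array([0.5805, 0.3168, 0.1164]))]
side slider_knob [(0.43, array([0.464 , 0.1099, 0.1044]))]
side ring_a_centre [(0.77, array([ 0.4014, -0.7066,  0.0092])), (0.56, array([0.5884, 0.0177, 0.1136]))]
capl 0.44 [ 2. -5.]
pan 0.787 [0. 5.]
panR 0.809 [1. 5.]
base 0.902 [0. 0.]
[361   0  35  15 359] [376.7   5.8] [0.3052 0.2068 0.115 ]
[ 200   49   59   60 1988] [229.4  78.7] [0.3775 0.0828 0.115 ]
[ 247  158   31   38 1049] [262.  176.1] [0.4582 0.1101 0.115 ]
[134 252  22  53 610] [142.4 277.5] [ 0.5659 -0.0105  0.115 ]
[362 252  21  53 610] [373.9 277.6] [0.5633 0.2268 0.115 ]
[ 156  302  299   28 1718] [330.1 319.3] [0.6163 0.1866 0.115 ]
```

Both rings are on. The right pan dropped 5 px (about 21 mm), so the beam is now on its other stop and the trim weight must go left (+y). I'll straddle the knob.

Emit:
{"name": "apply_moves", "arguments": {"moves": [[[0, 0, -4], [0, 0, 0], 5], [[0, 0, -8], [0, 0, 0], 5], [[0, 0, -10.5], [0, 0, 0], 5], [[0, 0, -11.3], [0, 0, 0], 5], [[0, 0, -11.3], [0, 0, 0], 3.6], [[0, 0, -11.3], [0, 0, 0], 3.6], [[0, 0, -11.3], [0, 0, 0], 3.6]], "force": 3}}

```text
time_s: 19.0
position: [0.4674, 0.1076, 0.267]
eef_rot: [-0.018, 3.139, -0.0]
force: [-0.5, 0.3, -0.2]
opening: 0.0361
gripper_force: 0.0
```

```bash
python3 - <<'E'
from h import *
o=arm.get_obs(); print(o["time_s"],o["position"],o["opening"],o["force"])
w=arm.snapshot("wrist"); d=arm.snapshot("side"); save("side_plus.png",d["img"])
m=cv2.inRange(cv2.cvtColor(w["img"],cv2.COLOR_RGB2HSV),(15,110,60),(35,255,255))
n,l,st,ce=cv2.connectedComponentsWithStats(m)
for i in range(1,n):
    if st[i,4]>150: print(st[i],ce[i].round(1),fonz(w,ce[i],.12).round(4))
p=o["position"]; print("hand centre px",fish(w,[p[0],p[1],.123]))
E
```

```text
19.0 [0.46743075 0.10764347 0.26704109] 0.03612582149496715 [-0.54862585  0.29205675 -0.22763448]
[ 171   22   88   89 4289] [216.   66.6] [0.3826 0.0883 0.12  ]
[ 240  189   50   76 3265] [263.8 224. ] [0.4525 0.1094 0.12  ]
[158 253  19  54 552] [165.8 279.4] [0.4857 0.059  0.12  ]
[340 253  19  54 552] [350.5 279.6] [0.4847 0.1555 0.12  ]
[ 132  305  303   25 1762] [307.6 320.5] [0.512  0.1351 0.12  ]
hand centre px [259.52416469 255.34577537]
```

Emit:
{"name": "apply_moves", "arguments": {"moves": [[[0, 0.8, 0], [0, 0, 0], 3.6], [[0, 1.6, 0], [0, 0, 0], 3.6], [[0, 2.4, 0], [0, 0, 0], 3.6], [[0, 3.2, 0], [0, 0, 0], 3.6], [[0, 4.0, 0], [0, 0, 0], 3.6], [[0, 4.8, 0], [0, 0, 0], 3.6], [[0, 5.6, 0], [0, 0, 0], 3.6], [[0, 6.3, 0], [0, 0, 0], 3.6], [[0, 6.9, 0], [0, 0, 0], 3.6], [[0, 7.3, 0], [0, 0, 0], 3.6], [[0, 7.3, 0], [0, 0, 0], 3.6]]}}

```text
time_s: 20.2
position: [0.467, 0.1811, 0.2656]
eef_rot: [0.018, -3.141, -0.001]
force: [0.2, 0.2, 0.8]
opening: 0.036
gripper_force: 0.0
```

Emit:
{"name": "apply_moves", "arguments": {"moves": [[[0, -0.7, 0], [0, 0, 0], 3.6], [[0, -0.7, 0], [0, 0, 0], 3.6], [[0, -0.7, 0], [0, 0, 0], 3.6], [[0, -0.7, 0], [0, 0, 0], 3.6], [[0, -0.7, 0], [0, 0, 0], 3.6], [[0, -0.7, 0], [0, 0, 0], 3.6], [[0, -0.7, 0], [0, 0, 0], 3.6], [[0, -0.7, 0], [0, 0, 0], 3.6], [[0, -0.7, 0], [0, 0, 0], 3.6], [[0, -0.7, 0], [0, 0, 0], 3.6], [[0, -0.7, 0], [0, 0, 0], 3.6], [[0, -0.7, 0], [0, 0, 0], 3.6]]}}

```text
time_s: 21.4
position: [0.4671, 0.1736, 0.2658]
eef_rot: [-0.018, 3.141, 0.0]
force: [0.3, -0.1, 0.2]
opening: 0.0357
gripper_force: 0.0
```

```bash
cat > tilt.py <<'E'
from h import *
# tilt from pan rim heights in the side view, sub-pixel, scaled between the two stop pictures
def shift(A,B,box):
    u0,u1,v0,v1=box; r=lambda x:cv2.resize(x,None,fx=8,fy=8,interpolation=cv2.INTER_CUBIC)
    M=cv2.matchTemplate(r(B[v0-7:v1+7,u0-2:u1+2]),r(A[v0:v1,u0:u1]),5); _,mx,_,p=cv2.minMaxLoc(M); return p[1]/8-7,mx
g=lambda i:i.astype(np.float32)
A=g(cv2.imread("pics/side0.png",0)); P=g(cv2.imread("pics/side_plus.png",0))
boxes=dict(L=(240,252,150,168),R=(262,277,150,168))
def tilt(d):
    B=g(cv2.cvtColor(d["img"],cv2.COLOR_RGB2GRAY)); out=[]
    for k,b in boxes.items():
        a0,m0=shift(A,P,b); a1,m1=shift(A,B,b)
        out.append((k,round(a0,2),round(a1,2),round(m1,2),"tilt",round(-.07+.14*a1/a0,3)))
    return out
def report():
    o=arm.get_obs(); print(o["time_s"],o["position"].round(4) if hasattr(o["position"],"round") else o["position"],o["force"])
    w=arm.snapshot("wrist"); d=arm.snapshot("side"); print(*tilt(d),sep="\n")
    for q in ("weight_pan_top","load_pan_floor"): print(q,[(round(r["conf"],2),world(d,r["point"]).round(4)) for r in arm.tip_of(d,q)[:2]])
    for r in arm.tip_of(w,"slider_knob")[:1]: print("knob",r["conf"],world(w,r["point"]).round(4))
    return w,d
E
python3 -c "
from tilt import *
w,d=report()"
```

```text
21.4 [0.4671 0.1736 0.2658] [ 0.29378185 -0.14841186  0.1723254 ]
('L', 4.75, 4.75, 0.8, 'tilt', 0.07)
('R', 4.75, 4.75, 0.82, 'tilt', 0.07)
weight_pan_top [(0.58, array([0.5857, 0.0169, 0.0919]))]
load_pan_floor [(0.36, array([0.5815, 0.3157, 0.116 ]))]
knob 0.83 [0.4667 0.168  0.1104]
```

Emit:
{"name": "apply_moves", "arguments": {"moves": [[[0, 0.7, 0], [0, 0, 0], 3.6], [[0, 1.5, 0], [0, 0, 0], 3.6], [[0, 2.3, 0], [0, 0, 0], 3.6], [[0, 3.0, 0], [0, 0, 0], 3.6], [[0, 3.5, 0], [0, 0, 0], 3.6], [[0, 3.7, 0], [0, 0, 0], 3.6], [[0, 3.7, 0], [0, 0, 0], 3.6], [[0, 3.2, 0], [0, 0, 0], 3.6], [[0, 3.0, 0], [0, 0, 0], 3.6], [[0, 3.0, 0], [0, 0, 0], 3.6], [[0, 3.0, 0], [0, 0, 0], 3.6], [[0, 3.0, 0], [0, 0, 0], 3.6], [[0, 3.0, 0], [0, 0, 0], 3.6], [[0, 3.0, 0], [0, 0, 0], 3.6], [[0, 3.0, 0], [0, 0, 0], 3.6], [[0, 3.0, 0], [0, 0, 0], 3.6], [[0, 3.0, 0], [0, 0, 0], 3.6], [[0, 3.0, 0], [0, 0, 0], 3.6], [[0, 3.0, 0], [0, 0, 0], 3.6], [[0, 3.0, 0], [0, 0, 0], 3.6]]}}

```text
time_s: 23.65
position: [0.4671, 0.2036, 0.2657]
eef_rot: [0.018, -3.142, 0.0]
force: [-0.4, -0.2, 0.3]
opening: 0.0358
gripper_force: 0.0
```

```bash
python3 -c "
from tilt import *
w,d=report()"
```

```text
23.65 [0.4671 0.2036 0.2657] [-0.42372498 -0.20964654  0.33499263]
('L', 4.75, 1.0, 0.93, 'tilt', -0.041)
('R', 4.75, 1.38, 0.89, 'tilt', -0.029)
weight_pan_top [(0.63, array([0.5852, 0.014 , 0.1059]))]
load_pan_floor [(0.5, array([0.5814, 0.3143, 0.0965]))]
knob 0.96 [0.4653 0.1995 0.1097]
```

Tilt is about -0.033, so the trim weight has to come back about 8 mm (-y).

Emit:
{"name": "apply_moves", "arguments": {"moves": [[[0, -0.6, 0], [0, 0, 0], 3.6], [[0, -1.2, 0], [0, 0, 0], 3.6], [[0, -1.6, 0], [0, 0, 0], 3.6], [[0, -1.9, 0], [0, 0, 0], 3.6], [[0, -1.9, 0], [0, 0, 0], 3.6], [[0, -1.9, 0], [0, 0, 0], 3.6], [[0, -1.4, 0], [0, 0, 0], 3.6], [[0, -1.0, 0], [0, 0, 0], 3.6], [[0, -1.0, 0], [0, 0, 0], 3.6], [[0, -1.0, 0], [0, 0, 0], 3.6], [[0, -1.0, 0], [0, 0, 0], 3.6], [[0, -1.0, 0], [0, 0, 0], 3.6], [[0, -1.0, 0], [0, 0, 0], 3.6], [[0, -1.0, 0], [0, 0, 0], 3.6], [[0, -1.0, 0], [0, 0, 0], 3.6], [[0, -1.0, 0], [0, 0, 0], 3.6], [[0, -1.0, 0], [0, 0, 0], 3.6], [[0, -1.0, 0], [0, 0, 0], 3.6], [[0, -1.0, 0], [0, 0, 0], 3.6], [[0, -1.0, 0], [0, 0, 0], 3.6]]}}

```text
time_s: 25.9
position: [0.4671, 0.1936, 0.2657]
eef_rot: [-0.018, 3.141, -0.0]
force: [0.5, 0.5, 0.8]
opening: 0.0359
gripper_force: 0.0
```

```bash
python3 -c "
from tilt import *
w,d=report()"
```

```text
25.9 [0.4671 0.1936 0.2657] [0.50710524 0.4974469  0.77330818]
('L', 4.75, 2.38, 0.85, 'tilt', 0.0)
('R', 4.75, 2.62, 0.86, 'tilt', 0.007)
weight_pan_top [(0.8, array([0.5826, 0.0129, 0.1034]))]
load_pan_floor [(0.46, array([0.579 , 0.3187, 0.106 ]))]
knob 0.59 [0.4642 0.1877 0.111 ]
```

Emit:
{"name": "apply_moves", "arguments": {"moves": [[[0, 0, 3], [0, 0, 0], 3.6], [[0, 0, 7], [0, 0, 0], 5], [[0, 0, 11.5], [0, 0, 0], 8.8], [[-0.7, -2.9, 11.5], [0, -0.15, 0], 8.8], [[-0.7, -2.9, 11.5], [0, -0.3, 0], 8.8], [[-0.7, -2.9, 11.5], [0, -0.45, 0], 8.8], [[-0.7, -2.9, 11.5], [0, -0.5, 0], 8.8], [[-0.7, -2.9, 11.5], [0, -0.5, 0], 8.8], [[-0.7, -2.9, 11.5], [0, -0.5, 0], 8.8], [[-0.7, -2.9, 11.5], [0, -0.5, 0], 8.8], [[-0.7, -2.9, 11.5], [0, -0.5, 0], 8.8], [[-0.7, -2.9, 11.5], [0, -0.5, 0], 8.8], [[-0.7, -2.9, 11.5], [0, -0.5, 0], 8.8], [[-0.7, -2.9, 11.5], [0, -0.5, 0], 8.8]]}}

```text
time_s: 27.55
position: [0.4601, 0.1646, 0.3807]
eef_rot: [-0.015, 2.642, -0.004]
force: [-0.4, -0.2, -0.1]
opening: 0.0878
gripper_force: 0.0
```

```bash
python3 -c "
from tilt import *
w,d=report()
c=np.zeros((600,800,3),np.uint8); p=fish(w,[.6,.164,.14]).astype(int); print(p)
u,v=p-[50,60]; v=max(v,0); c[:,:500]=cv2.resize(w['img'][v:v+120,u:u+100],(500,600),interpolation=3)
c[:225,500:]=cv2.resize(d['img'][110:185,200:300],(300,225),interpolation=3); c[300:525,500:]=cv2.resize(w['img'],(300,225)); save('c8.png',c); print(u,v)
"
```

```text
27.55 [0.4601 0.1646 0.3807] [-0.4078929  -0.22540436 -0.136858  ]
('L', 4.75, 2.38, 0.85, 'tilt', 0.0)
('R', 4.75, 2.62, 0.86, 'tilt', 0.007)
weight_pan_top [(0.5, array([0.5841, 0.0178, 0.0988]))]
load_pan_floor [(0.51, array([0.581 , 0.314 , 0.1055]))]
knob 0.8 [0.4648 0.1901 0.1101]
[257 190]
207 130
```

View pics/c8.png

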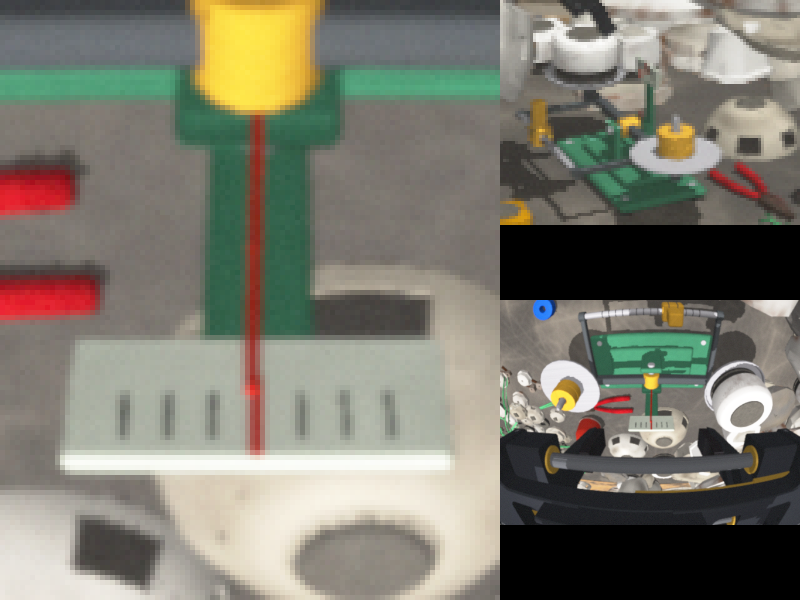

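The needle tip is at crop (252,388) and the red mark at column 256, so the tilt is about +0.008. That is inside tolerance but to one side. I'll nudge the trim weight about 2 mm to +y for margin.

Emit:
{"name": "apply_moves", "arguments": {"moves": [[[0.7, 3.1, 0], [0, 0.15, 0], 3.6], [[0.7, 3.1, 0], [0, 0.3, 0], 3.6], [[0.7, 3.1, 0], [0, 0.45, 0], 3.6], [[0.7, 3.1, 0], [0, 0.5, 0], 3.6], [[0.7, 3.1, 0], [0, 0.5, 0], 3.6], [[0.7, 3.1, 0], [0, 0.5, 0], 3.6], [[0.7, 3.1, -4], [0, 0.5, 0], 3.6], [[0.7, 3.1, -8], [0, 0.5, 0], 3.6], [[0.7, 3.1, -11], [0, 0.5, 0], 3.6], [[0.7, 3.1, -11.5], [0, 0.5, 0], 3.6], [[0.7, 3.1, -11.5], [0, 0.5, 0], 3.6]]}}

```text
time_s: 28.9
position: [0.4672, 0.1957, 0.266]
eef_rot: [-0.018, 3.141, -0.0]
force: [-0.0, -0.2, 0.7]
opening: 0.0359
gripper_force: 0.0
```

Emit:
{"name": "apply_moves", "arguments": {"moves": [[[0, 0.4, 0], [0, 0, 0], 3.6], [[0, 0.6, 0], [0, 0, 0], 3.6], [[0, 0.75, 0], [0, 0, 0], 3.6], [[0, 0.84, 0], [0, 0, 0], 3.6], [[0, 0.84, 0], [0, 0, 0], 3.6], [[0, 0.84, 0], [0, 0, 0], 3.6], [[0, 0.4, 0], [0, 0, 0], 3.6], [[0, -0.1, 0], [0, 0, 0], 3.6], [[0, -0.1, 0], [0, 0, 0], 3.6], [[0, -0.1, 4], [0, 0, 0], 3.6], [[0, -0.1, 8], [0, 0, 0], 5], [[-0.7, -3.1, 11.5], [0, -0.15, 0], 8], [[-0.7, -3.1, 11.5], [0, -0.3, 0], 8], [[-0.7, -3.1, 11.5], [0, -0.45, 0], 8], [[-0.7, -3.1, 11.5], [0, -0.5, 0], 8], [[-0.7, -3.1, 11.5], [0, -0.5, 0], 8], [[-0.7, -3.1, 11.5], [0, -0.5, 0], 8], [[-0.7, -3.1, 11.5], [0, -0.5, 0], 8], [[-0.7, -3.1, 11.5], [0, -0.5, 0], 8], [[-0.7, -3.1, 11.5], [0, -0.5, 0], 8]]}}

```text
time_s: 30.9
position: [0.4602, 0.1646, 0.3807]
eef_rot: [-0.015, 2.642, -0.004]
force: [-0.0, -0.5, 0.8]
opening: 0.0798
gripper_force: 0.0
```

```bash
python3 -c "
from tilt import *
def needle(i):
    h=cv2.cvtColor(i,cv2.COLOR_RGB2HSV); m=(((h[...,0]<8)|(h[...,0]>172))&(h[...,1]>110)).astype(float)*h[...,1]
    print([(v,round(float((m[v,245:272]*np.arange(245,272)).sum()/m[v,245:272].sum()),2)) for v in range(153,222,4) if m[v,245:272].sum()>0])
w,d=report(); needle(w['img'])
o=cv2.cvtColor(cv2.imread('pics/c8.png'),cv2.COLOR_BGR2RGB)[:,:500]; o=cv2.resize(o,(100,120),interpolation=cv2.INTER_AREA)
f=np.zeros_like(w['img']); f[130:250,207:307]=o; print('before');needle(f)
"
```

```text
30.9 [0.4602 0.1646 0.3807] [-0.00093223 -0.46344025  0.76434734]
('L', 4.75, 2.0, 0.86, 'tilt', -0.011)
('R', 4.75, 2.38, 0.87, 'tilt', 0.0)
weight_pan_top [(0.67, array([0.5857, 0.0169, 0.1038]))]
load_pan_floor [(0.42, array([0.5815, 0.3169, 0.1042]))]
knob 0.79 [0.4686 0.1911 0.1081]
[(157, 258.06), (161, 258.02), (165, 258.44), (169, 258.02), (173, 257.99), (177, 257.98), (181, 257.95), (185, 257.95), (189, 257.94), (193, 257.94), (197, 257.92), (201, 257.55), (205, 257.55), (209, 257.56), (213, 257.55), (217, 257.54)]
before
[(157, 258.0), (161, 257.99), (165, 257.54), (169, 257.89), (173, 257.52), (177, 257.51), (181, 257.5), (185, 257.49), (189, 257.48), (193, 257.06), (197, 257.03), (201, 256.59), (205, 257.08), (209, 257.53), (213, 257.54), (217, 257.55)]
```

The needle tip (col 257.6-257.9) now lines up with the mark (col 257.55), and the pans are at equal height (0.104 m each). The robot touches nothing, so I'm handing in.

```bash
python3 -c "
from h import *
print(arm.sign_off())"
```

```text
the job is handed in; nothing more can be done
None
```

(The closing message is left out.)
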